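Pass a rack of pipe nipples through the spring-gated feed chute

ROBOT

A 6-joint arm with a two-finger parallel gripper is mounted at the origin on the work surface. World frame = base frame: x ahead of the robot, y to its left, z up, the work surface at z = 0. Lengths are in m, angles in rad, forces in N, time in s.
With the tool pointing down it reaches from about 0.35 to 0.975 m from the base axis. Payload 17.4 kg.
Tool frame: the origin (TCP) lies at the very end of the fingers, on their centre line; the grasp point (between the pads) lies 19 mm behind it; z points along the fingers, y is the line along which they close (so a half turn about z gives the same grasp; the last joint's range is limited). The gripper opens to 85 mm and grips with 20 to 120 N. Pads are 22 mm wide; open, the fingers measure 114 mm over their backs; the gripper's body (76 mm by 85 mm) begins 54 mm behind the grasp point. The pads swing forward as they close: fully open they stand 13 mm farther back than shut.
Start: joints at [-1.184, 0.116, 1.442, -0, 1.584, -0.038], TCP at [0.278, -0.615, 0.231] pointing down, gripper open.
Joint ranges: [-2.83, 2.83], [-0.83, 2.19], [0.07, 2.5], [-1.14, 4.28], [0.01, 3], [-2.97, 2.97]. Speed limits (rad/s): [1.89, 1.89, 2.22, 3.14, 3.14, 3.14].

INTERFACE

Orientations are given as a unit quaternion [w, x, y, z].
In Python, from cell import robot gives the robot as it stands.
- The arm moves only by the tool carry_out, never from a script. Its argument "steps" is a list of rows, each a list of 3 entries, a list of its own where there are three numbers: the gripper's target within -1 to 1 (fully open at 1, half-way at 0, shut at -1), then the shift along the tool's x, y, z in mm, then the turn about the tool's z in rad. A call has 1 to 12 rows; each row shifts and turns the commanded pose from where the row before left it, along the tool's axes as they then stand; what a row does not reach is not made up. A row lasts 1/8 s, in which the tool goes at most 62.5 mm and 10.7 degrees, less where a joint would pass 70% of its speed; a pose out of reach is approached as far as the arm can. A call with a gripper value outside its range is refused whole. The fingers move at their own pace and stop on an object; the grip force is fixed at half the most. Time passes only in rows, so rows that do not move let the fingers close. It gives the time, the measured TCP pose, the force, the opening and the grip force at its end, in the units of the state.
- robot.observe(): the state, without advancing time (a new reading comes with each control period).
- robot.camera(name): name is "scene" or "side" or "wrist"; returns a dict with "frame" (480x640x3 uint8, red, green, blue), "K" (3x3 intrinsics, pixels), "cam_to_world" (4x4, takes a point from camera to world coordinates). Camera axes: x right, y down, z forward; pixel columns grow to the right and rows downward; lengths in m; the calibration is good to about 2 mm. A picture is of the moment at which its call begins. There is no depth.
- robot.job_done(): hands the job in; it is judged then, once.
The state is a dict: "clock": time; "joint_pos": joint angles; "qvel": joint speeds; "tau": joint torques, N m; "tool_pos": TCP position; "ee_rot": TCP orientation; "contact_force": force on the tool from outside, world axes, zero at the start; "wrist_torque": the same for the moment, N m; "grip_width": finger opening in m; "grip_force": force on a finger pad.
Only numpy, scipy, OpenCV 4.12 (cv2) and the standard library are available. Lean on these libraries where they do the work, as an engineer would, in place of code of your own. Each camera call takes 0.05 s, during which the arm holds its last target. There are 200 camera calls.

TASK

Press the long paddle beside the chute down with one fingertip to drop the spring gate and keep it down while another finger pushes the rack of pipe nipples along the chute, until the rack is wholly past the gate; then let the gate spring shut behind it. Only push the rack: do not lift it, do not let the gate bar knock or rub it, and leave the things around the chute alone.

Things in the scene. Friction and masses are not known exactly. Their poses are not given: they have to be found in the camera images.
- chute: Fixed grey steel channel on a dark base plate. Origin on the bench under the gate, on the channel's centre line; x = the way the rack must go, y left (paddle side), z up. Floor 50 mm above the bench, x -235 to +160 mm, inner width 100 mm. Walls 4 mm thick, tops 62 mm (left) and 70 mm (right) above the bench. A lip at x +156 mm, top at 64 mm, closes the exit end.
- gateway (a point): Point on the channel's centre line at floor level (50 mm above the bench) where the gate bar crosses, chute x = 0. A 14 mm slot here through floor and left wall, its far edges bevelled, lets the bar sink.
- hinge_line (a point): Point on the gate's hinge line at mid-length of the paddle. The line runs along chute x at chute y = 135 mm, 62 mm above the bench, between two posts 14 x 16 mm, 70 mm tall, at chute x -226 and +76 mm.
- gate (a joint): Gate hinge angle, rad: 0 = shut (bar up; a spring holds it), 0.36 = fully open at its stop. Paddle and bar are one rigid part on this hinge; pressing the paddle down opens it. From about 0.31 the whole bar is below the floor. At mid-width of the paddle it takes about 3 N to start and 6 to 7 N to hold open, more nearer the hinge. Nothing latches it: let go, it springs shut.
- paddle_mid (a point): Point on the top of the paddle, 47 mm from the hinge line (chute y about 88 mm when open), mid-length. Paddle: steel plate 3 mm thick, left of the channel outside its wall, chute x -215 to +65 mm, y 62 to 131 mm. Fully open it is level, top 66 mm above the bench (16 above the channel floor, 4 above the left wall); shut, it slopes up to the channel by 0.36 rad, this point 17 mm higher.
- bar_tip (a point): Top far corner of the gate's stop bar, at chute x = 0 by the right wall. Bar: steel, 8 mm thick along the chute (x -4 to +4 mm), 30 mm deep, reaching across the channel. Shut, it slopes, its top edge about 20 mm (left) to 55 mm (right) above the channel floor; fully open its top is level, 10 mm below the floor. It swings up and down, never along the chute.
- rack: Loose aluminium tray, 80 mm along the chute, 95 mm across, walls 3 mm thick from 4 to 40 mm above its underside, on two slick plastic runners, with six dark steel pipe nipples (21 mm diameter) fixed upright in it, tops at 54 mm; 0.3 to 0.6 kg. Origin at the centre of its underside, own x along the chute's x. Starts on the channel floor before the gate, origin at chute x -135 to -85 mm.
- tape: Bystander: loose roll of blue tape lying flat, 80 mm across, 19 mm high, origin at the centre of its underside.
- coupling: Bystander: loose upright steel pipe coupling, 34 mm diameter, 42 mm high, origin at the centre of its underside.
- can: Bystander: loose white spray can, 54 mm diameter, 130 mm high, origin at the centre of its underside.
- level: Bystander: loose clear block spirit level, 90 x 26 x 34 mm, origin at the centre of its underside.
Mind the look-alikes: they are no part of the job. Of the things that look like the rack, the smaller one is meant.

How it is judged:
On the way, in this order (a step that is already met when the one before it is completed fails the run):
1. the gate is held open by a finger on the paddle while the rack is still before it (value of joint gate above 0.3 rad and contact force between the fingers and gate above 0.3 N and x of rack in the frame of chute below -0.042 m), for 0.1 s.
2. the rack is in the gateway with the gate held open by a finger on the paddle (value of joint gate above 0.3 rad and contact force between the fingers and gate above 0.3 N and x of rack in the frame of chute between -0.03 and 0.03 m), for 0.1 s.
At the end, for the whole second after the job is handed in: The rack stands flat on the channel floor wholly past the gate bar (its centre more than 44 mm past the gate's centre line), at rest, and the gate has sprung shut behind it (joint below 0.04 rad) (x of rack in the frame of chute above 0.044 m and value of joint gate below 0.04 rad and z of rack in the frame of chute between 0.046 and 0.054 m and angle between rack's own z axis and vertical below 0.06 rad and linear speed of rack below 0.01 m/s and y of rack in the frame of chute between -0.012 and 0.012 m); the robot touches nothing.
It fails at once if the rack is lifted (more than 10 mm off the channel floor) (z of rack in the frame of chute above 0.06 m).
It fails at once if the rack is tipped (angle between rack's own z axis and vertical above 0.2 rad).
It fails at once if the gate bar knocks or rubs the rack (contact force between gate and rack above 1 N).
It fails at once if a bystander is moved more than 15 mm (distance of any of tape, coupling, can, level from where it was at the start of the episode above 0.015 m).
It also fails if it takes over 48 s, if anything falls off the work surface, if the arm or the gripper's body presses on something with over 40 N, if the wrist force passes 120 N, or if a joint passes its speed limit or range.

## Working session

There is one attempt and no reset: what is moved stays moved. The work goes in short steps, Python scripts to look and compute and a tool call to move; the robot and the scene stay as the last step left them, time stands still between calls to the robot, and variables do not carry over. Pictures are saved under pics/ and viewed, at most 13 in all, crops included, and the job is handed in when it is done.

Besides the shell and the picture viewer there is one more tool, called as name(argument=value, ...), one argument or row to a line, values as JSON. carry_out: Moves the arm, as the interface text tells. Its arguments: {"type":"object","properties":{"steps":{"type":"array"}},"required":["steps"]}

```bash
mkdir -p pics; ls; cat > h.py <<'E'
import numpy as np, cv2
from cell import robot
def snap(n,f):
    c=robot.camera(n); cv2.imwrite(f,cv2.cvtColor(c["frame"],cv2.COLOR_RGB2BGR)); np.savez(f[:-4]+'.npz',**c); return c
def ray(c,u,v):
    K=c["K"];T=c["cam_to_world"]; d=T[:3,:3]@np.linalg.solve(K,[u,v,1.]); return T[:3,3],d
def plane(c,u,v,z):
    o,d=ray(c,u,v); return o+d*(z-o[2])/d[2]
def proj(c,p):
    T=np.linalg.inv(c["cam_to_world"]); q=c["K"]@(T[:3,:3]@np.array(p)+T[:3,3]); return q[:2]/q[2]
E
python3 - <<'E'
from h import *
a=snap("scene","pics/s0.png");b=snap("side","pics/d0.png");snap("wrist","pics/w0.png")
for c in(a,b): print(c["K"][0,0],c["cam_to_world"].round(3).tolist())
s=robot.observe(); print({k:np.round(v,3).tolist() for k,v in s.items()})
E
```

```text
pics
547.7118563298811 [[0.843, 0.288, -0.455, 1.156], [0.539, -0.453, 0.711, -0.796], [-0.002, -0.844, -0.536, 0.715], [0.0, 0.0, 0.0, 1.0]]
536.8257856202529 [[0.997, -0.038, 0.074, 0.519], [-0.083, -0.552, 0.83, -0.809], [0.009, -0.833, -0.553, 0.649], [0.0, 0.0, 0.0, 1.0]]
{'clock': 0.15, 'joint_pos': [-1.184, 0.116, 1.442, 0.0, 1.584, -0.038], 'qvel': [0.002, -0.002, -0.002, -0.001, 0.001, 0.0], 'tau': [0.002, -73.251, -63.285, 0.0, 0.005, 0.0], 'tool_pos': [0.278, -0.615, 0.231], 'ee_rot': [-0.0, 0.978, 0.211, -0.0], 'contact_force': [-0.693, -0.001, -0.489], 'wrist_torque': [0.004, -0.008, -0.018], 'grip_force': 0.0, 'grip_width': 0.085}
```

View pics/s0.png

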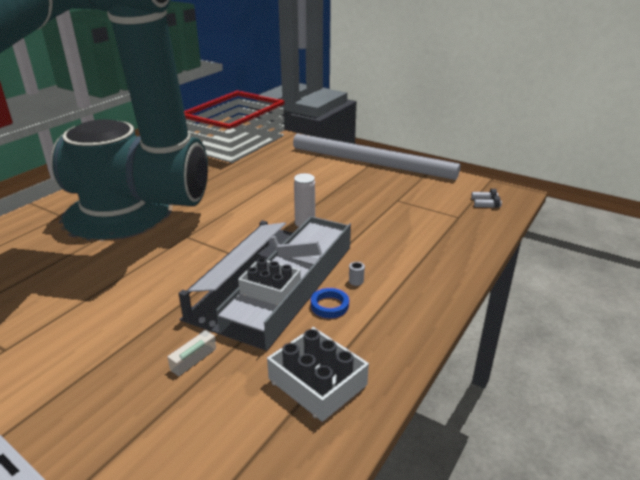

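View pics/d0.png

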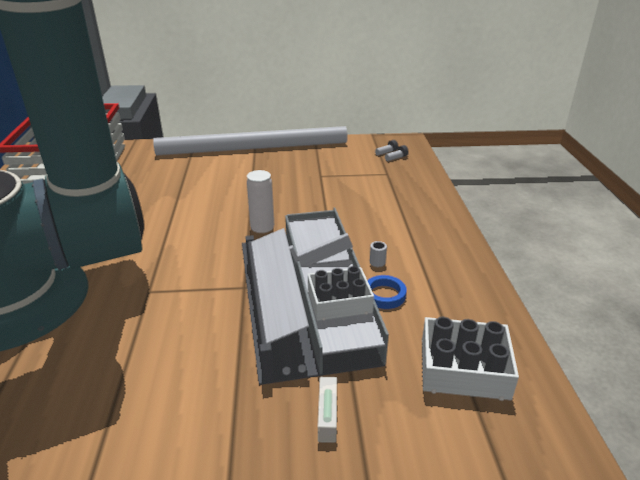

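```bash
python3 - <<'E'
import cv2
a=cv2.imread('pics/d0.png')[200:390,230:400]; cv2.imwrite('pics/d1.png',cv2.resize(a,None,fx=3,fy=3,interpolation=cv2.INTER_CUBIC))
a=cv2.imread('pics/s0.png')[210:360,170:360]; cv2.imwrite('pics/s1.png',cv2.resize(a,None,fx=4,fy=4,interpolation=cv2.INTER_CUBIC))
E
```

```text
(no output)
```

View pics/d1.png

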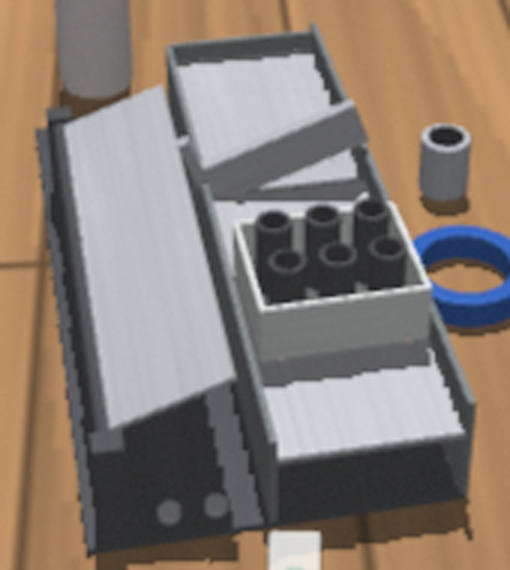

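View pics/s1.png

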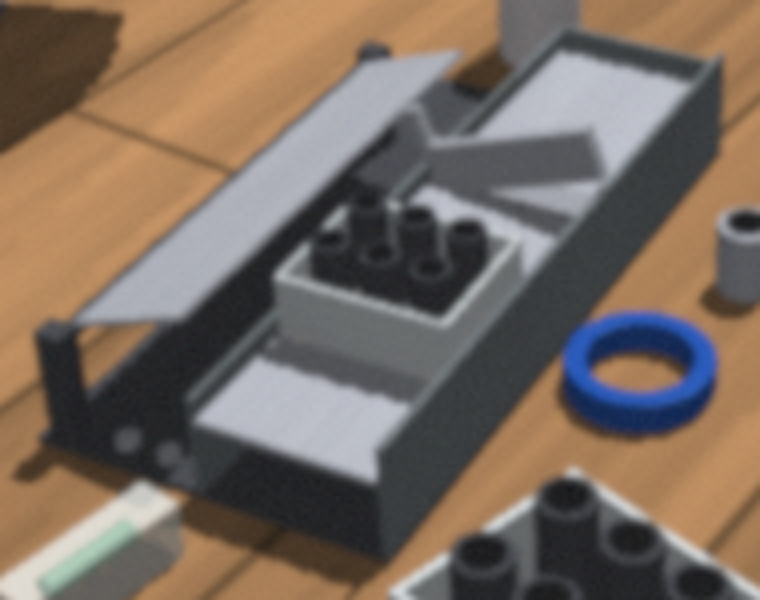

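```bash
cat > m.py <<'E'
from h import *
d=dict(np.load('pics/d0.npz')); s=dict(np.load('pics/s0.npz'))
P=[(d,3,230,200,473,402,-235,-54,70),(d,3,230,200,317,26,160,-54,70),(d,3,230,200,275,440,-235,52,62),(d,3,230,200,170,45,160,54,62),
(s,4,170,210,380,457,-235,-51,70),(s,4,170,210,721,60,160,-54,70),(s,4,170,210,190,405,-235,52,62),(s,4,170,210,568,32,160,53,62)]
W=[];C=[]
for c,f,u0,v0,u,v,x,y,z in P:
    W.append(plane(c,u0+(u+.5)/f-.5,v0+(v+.5)/f-.5,z/1e3)[:2]);C.append((x/1e3,y/1e3))
W=np.array(W);C=np.array(C)
wc,cc=W.mean(0),C.mean(0); H=(C-cc).T@(W-wc); th=np.arctan2(H[0,1]-H[1,0],H[0,0]+H[1,1])
R=np.array([[np.cos(th),-np.sin(th)],[np.sin(th),np.cos(th)]]); t=wc-R@cc
np.savez('chute.npz',R=R,t=t,th=th)
print('th',th,'t',t); print(((W-t)@R-C).round(4)*1e3)
def ch(c,f,u0,v0,u,v,z):
    p=plane(c,u0+(u+.5)/f-.5,v0+(v+.5)/f-.5,z); return ((p[:2]-t)@R*1e3).round(1)
for u,v in[(262,308),(430,287),(237,222),(395,205)]: print('rack d',ch(d,3,230,200,u,v,.09))
for u,v in[(278,275),(445,322),(362,200),(522,240)]: print('rack s',ch(s,4,170,210,u,v,.09))
for u,v in [(105,440),(60,115)]: print('post d',ch(d,3,230,200,u,v,.07))
print('can',ch(d,1,0,0,261,226,0),'coup',ch(d,1,0,0,378,262,.0),'level',ch(d,1,0,0,328,410,.034),'tape',ch(d,1,0,0,386,291,.019))
print('barTip',ch(d,3,230,200,352,103,.105))
# key points
for n,p in dict(pad0=(-215,88),pad1=(65,88),gate=(0,0),start=(-235,0),end=(160,0)).items():
    w=R@(np.array(p)/1e3)+t; print(n,w.round(4),np.hypot(*w).round(3))
E
python3 m.py
```

```text
th 1.6853147835985791 t [0.58696027 0.01411969]
[[ 3.6  3.1]
 [-2.8  3.3]
 [ 3.9  0.6]
 [ 3.4 -0.1]
 [-1.1 -3.1]
 [-5.   1.8]
 [-0.2 -1.9]
 [-1.8 -3.6]]
rack d [-161.5   46.6]
rack d [-161.3  -46. ]
rack d [-84.7  47.2]
rack d [-85.6 -45.6]
rack s [-161.3   46.6]
rack s [-158.8  -45. ]
rack s [-87.4  43.8]
rack s [-83.2 -46.3]
post d [-223.1  137.3]
post d [ 75.5 137.1]
can [227.3 105.3] coup [  44.8 -117.8] level [-326.8   61. ] tape [-71.2 -99.4]
barTip [  2.5 -39.8]
pad0 [ 0.5241 -0.2095] 0.564
pad1 [0.4921 0.0686] 0.497
gate [0.587  0.0141] 0.587
start [ 0.6138 -0.2193] 0.652
end [0.5687 0.1731] 0.594
```

carry_out(
  steps=[
    [1, [0, 0, 0], -0.18],
    [1, [0, 0, 0], -0.18],
    [1, [0, 0, 0], -0.18],
    [1, [0, 0, 0], -0.18],
    [1, [0, 0, 0], -0.18],
    [1, [0, 0, 0], -0.18],
    [1, [0, 0, 0], -0.18],
    [1, [0, 0, 0], 0],
  ],
)

```text
clock: 1.15
tool_pos: [0.2781, -0.6149, 0.231]
ee_rot: [-0.0, 0.666, 0.746, 0.0]
contact_force: [0.7, -0.5, 0.1]
grip_width: 0.0857
grip_force: 0.0
```

```bash
cat > q.py <<'E'
from h import *
from scipy.spatial.transform import Rotation as Ro
import sys
z=np.load('chute.npz');R,t,th=z['R'],z['t'],z['th']
def st():
    s=robot.observe();p=np.array(s['tool_pos']);M=Ro.from_quat(np.roll(s['ee_rot'],-1)).as_matrix()
    return s,p,M
if __name__=='__main__':
    s,p,M=st(); c=(p[:2]-t)@R*1e3; tgt=np.array(eval(sys.argv[1])) if len(sys.argv)>1 else np.array([*c,p[2]*1e3])
    w=np.append(R@tgt[:2]/1e3+t,tgt[2]/1e3)
    print('clk',round(s['clock'],2),'chute',c.round(1),'z',(p[2]*1e3).round(1),'head err',round(np.arctan2(M[1,0],M[0,0])-th,4),'zaxis',M[:,2].round(3),'need tool mm',(M.T@(w-p)*1e3).round(1))
    print('F',np.round(s['contact_force'],2),'q',np.round(s['joint_pos'],2))
E
python3 q.py "[-185,47,130]"
```

```text
clk 1.15 chute [-589.6  378.7] z 231.0 head err -0.0015 zaxis [-0.  0. -1.] need tool mm [405.1 331.1 101.1]
F [ 0.69 -0.5   0.1 ] q [-1.18  0.12  1.44 -0.    1.58 -1.3 ]
```

carry_out(
  steps=[
    [1, [37, 30, 5], 0],
    [1, [37, 30, 5], 0],
    [1, [37, 30, 5], 0],
    [1, [37, 30, 5], 0],
    [1, [37, 30, 5], 0],
    [1, [37, 30, 5], 0],
    [1, [37, 30, 5], 0],
    [1, [37, 30, 5], 0],
    [1, [37, 30, 5], 0],
    [1, [37, 30, 5], 0],
    [1, [35, 30, 5], 0],
    [1, [0, 0, 0], 0],
  ],
)

```text
clock: 2.65
tool_pos: [0.5609, -0.1728, 0.1756]
ee_rot: [-0.001, 0.666, 0.746, -0.0]
contact_force: [-0.2, -0.0, -0.3]
grip_width: 0.0853
grip_force: 0.0
```

```bash
python3 q.py "[-185,47,110]"
```

```text
clk 2.65 chute [-182.7   47.3] z 175.6 head err -0.0022 zaxis [-0.001  0.001 -1.   ] need tool mm [-2.3  0.3 65.6]
F [-0.22 -0.02 -0.27] q [-0.34 -0.05  1.71  0.    1.49 -0.45]
```

carry_out(
  steps=[
    [1, [-2, 0, 22], 0],
    [1, [0, 0, 22], 0],
    [1, [0, 0, 20], 0],
    [1, [0, 0, 0], 0],
  ],
)

```text
clock: 3.15
tool_pos: [0.5591, -0.1772, 0.1099]
ee_rot: [-0.002, 0.666, 0.746, -0.001]
contact_force: [-0.1, -0.3, 0.4]
grip_width: 0.0852
grip_force: 0.0
```

```bash
python3 - <<'E'
from q import *
import cv2
d=snap('side','pics/d2.png');s=snap('scene','pics/s2.png');w=snap('wrist','pics/w2.png')
S,p,M=st();print(p)
for n,c in(('d',d),('s',s)): print(n,proj(c,p).round(0),[proj(c,p+M@np.array([0,y,0])).round(0).tolist() for y in(-.05,.05)])
a=cv2.imread('pics/d2.png')[180:390,230:400];b=cv2.imread('pics/s2.png')[180:360,170:360]
cv2.imwrite('pics/c2.png',np.hstack([cv2.resize(a,(400,494)),cv2.resize(b,(400,494))]))
E
python3 q.py
```

```text
[ 0.56044645 -0.17737233  0.11300557]
d [319. 302.] [[286.0, 306.0], [351.0, 298.0]]
s [230. 276.] [[208.0, 269.0], [253.0, 282.0]]
clk 3.3 chute [-187.2   48.2] z 113.0 head err -0.0009 zaxis [ 0.001 -0.    -1.   ] need tool mm [0. 0. 0.]
F [ 1.12 -0.54 -1.26] q [-0.35 -0.02  1.77 -0.    1.38 -0.46]
```

View pics/c2.png

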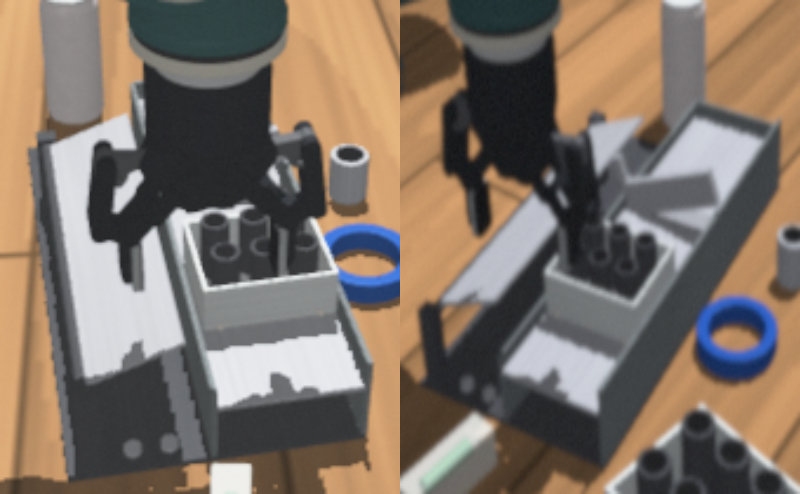

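carry_out(
  steps=[
    [1, [1, 0, 12], 0],
    [1, [0, 0, 12], 0],
    [1, [0, 0, 10], 0],
    [1, [0, 0, 0], 0],
    [1, [0, 0, 0], 0],
  ],
)

```text
clock: 3.92
tool_pos: [0.5602, -0.1761, 0.0785]
ee_rot: [0.0, 0.666, 0.746, 0.0]
contact_force: [-0.2, 0.6, -0.1]
grip_width: 0.085
grip_force: 0.0
```

```bash
python3 q.py; python3 q.py
```

```text
clk 3.92 chute [-186.    48.3] z 78.5 head err -0.0005 zaxis [ 0. -0. -1.] need tool mm [0. 0. 0.]
F [-0.24  0.56 -0.07] q [-0.35  0.01  1.81  0.    1.33 -0.46]
clk 3.92 chute [-186.    48.3] z 78.5 head err -0.0005 zaxis [ 0. -0. -1.] need tool mm [0. 0. 0.]
F [-0.24  0.56 -0.07] q [-0.35  0.01  1.81  0.    1.33 -0.46]
```

carry_out(
  steps=[
    [1, [0, 0, 4], 0],
    [1, [0, 0, 4], 0],
    [1, [0, 0, 0], 0],
    [1, [0, 0, 0], 0],
  ],
)

```text
clock: 4.42
tool_pos: [0.5601, -0.1761, 0.0703]
ee_rot: [-0.0, 0.666, 0.746, -0.0]
contact_force: [0.5, 0.2, -0.5]
grip_width: 0.0855
grip_force: 0.0
```

carry_out(
  steps=[
    [1, [0, 0, 4], 0],
    [1, [0, 0, 3], 0],
    [1, [0, 0, 0], 0],
    [1, [0, 0, 0], 0],
  ],
)

```text
clock: 4.92
tool_pos: [0.5603, -0.1762, 0.0635]
ee_rot: [0.0, 0.666, 0.746, 0.0]
contact_force: [0.7, 0.0, 5.6]
grip_width: 0.0853
grip_force: 2.4
```

carry_out(
  steps=[
    [1, [0, 0, 3], 0],
    [1, [0, 0, 3], 0],
    [1, [0, 0, 0], 0],
    [1, [0, 0, 0], 0],
  ],
)

```text
clock: 5.42
tool_pos: [0.5606, -0.1762, 0.0578]
ee_rot: [0.001, 0.666, 0.746, 0.0]
contact_force: [1.1, 0.0, 6.0]
grip_width: 0.0852
grip_force: 3.2
```

carry_out(
  steps=[
    [1, [0, 0, 2], 0],
    [1, [0, 0, 1.5], 0],
    [1, [0, 0, 0], 0],
    [1, [0, 0, 0], 0],
  ],
)

```text
clock: 5.92
tool_pos: [0.5609, -0.1762, 0.0547]
ee_rot: [0.001, 0.666, 0.746, 0.001]
contact_force: [4.5, 1.1, 7.9]
grip_width: 0.0853
grip_force: 3.8
```

carry_out(
  steps=[
    [1, [0, 0, 1], 0],
    [1, [0, 0, 0], 0],
    [1, [0, 0, 0], 0],
  ],
)

```text
clock: 6.3
tool_pos: [0.561, -0.1762, 0.0537]
ee_rot: [0.001, 0.666, 0.746, 0.001]
contact_force: [4.1, 1.5, 7.6]
grip_width: 0.0851
grip_force: 4.0
```

carry_out(
  steps=[
    [1, [0, 0, 1], 0],
    [1, [0, 0, 0], 0],
    [1, [0, 0, 0], 0],
  ],
)

```text
clock: 6.68
tool_pos: [0.5611, -0.1762, 0.0528]
ee_rot: [0.001, 0.666, 0.746, 0.001]
contact_force: [5.5, 1.1, 7.6]
grip_width: 0.0852
grip_force: 4.2
```

carry_out(
  steps=[
    [1, [0, 0, 1], 0],
    [1, [0, 0, 0], 0],
    [1, [0, 0, 0], 0],
  ],
)

```text
clock: 7.05
tool_pos: [0.5612, -0.1762, 0.0526]
ee_rot: [0.001, 0.666, 0.746, 0.001]
contact_force: [1.6, 3.9, 16.0]
grip_width: 0.0855
grip_force: 8.3
```

carry_out(
  steps=[
    [1, [0, 0, 1], 0],
    [1, [0, 0, 0], 0],
    [1, [0, 0, 0], 0],
  ],
)

```text
clock: 7.42
tool_pos: [0.5613, -0.1762, 0.0524]
ee_rot: [0.001, 0.666, 0.746, 0.001]
contact_force: [-1.3, 3.4, 25.0]
grip_width: 0.0854
grip_force: 12.5
```

```bash
cat > v.py <<'E'
from q import *
import sys
n=sys.argv[1]
snap('side','pics/d%s.png'%n);snap('scene','pics/s%s.png'%n)
a=cv2.imread('pics/d%s.png'%n)[180:390,230:400];b=cv2.imread('pics/s%s.png'%n)[180:360,170:360]
cv2.imwrite('pics/c%s.png'%n,np.hstack([cv2.resize(a,(400,494),interpolation=2),cv2.resize(b,(400,494),interpolation=2)]))
E
python3 v.py 3; python3 q.py
```

```text
clk 7.53 chute [-186.1   47.3] z 52.4 head err -0.0005 zaxis [ 0.003 -0.001 -1.   ] need tool mm [-0. -0.  0.]
F [-1.31  3.6  25.15] q [-0.35  0.03  1.83  0.    1.28 -0.46]
```

View pics/c3.png

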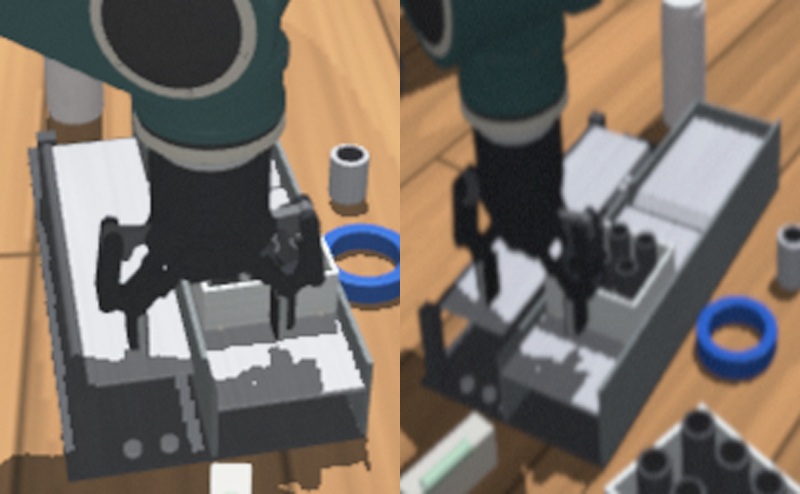

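carry_out(
  steps=[
    [1, [3, 0, 0], 0],
    [1, [4, 0, 0], 0],
    [1, [4, 0, 0], 0],
    [1, [4, 0, 0], 0],
    [1, [5, 0, 0], 0],
    [1, [5, 0, 0], 0],
    [1, [5, 0, 0], 0],
    [1, [5, 0, 0], 0],
    [1, [5, 0, 0], 0],
    [1, [5, 0, 0], 0],
  ],
)

```text
clock: 8.78
tool_pos: [0.5564, -0.1331, 0.0525]
ee_rot: [0.003, 0.666, 0.746, -0.0]
contact_force: [0.6, -9.0, 22.4]
grip_width: 0.0853
grip_force: 11.7
```

```bash
python3 q.py
```

```text
clk 8.78 chute [-142.8   47.1] z 52.5 head err -0.0004 zaxis [ 0.004 -0.004 -1.   ] need tool mm [0. 0. 0.]
F [ 0.65 -9.02 22.35] q [-0.28 -0.    1.86 -0.    1.28 -0.39]
```

carry_out(
  steps=[
    [1, [5, 0, 0], 0],
    [1, [5, 0, 0], 0],
    [1, [5, 0, 0], 0],
    [1, [5, 0, 0], 0],
    [1, [5, 0, 0], 0],
    [1, [5, 0, 0], 0],
    [1, [4, 0, 0], 0],
    [1, [2, 0, 0], 0],
    [1, [0, 0, 0], 0],
  ],
)

```text
clock: 9.9
tool_pos: [0.5524, -0.0971, 0.0526]
ee_rot: [0.003, 0.666, 0.746, 0.0]
contact_force: [1.1, -9.4, 23.5]
grip_width: 0.0853
grip_force: 11.8
```

```bash
python3 v.py 4; python3 q.py
```

```text
clk 10.0 chute [-106.5   47. ] z 52.5 head err -0.0002 zaxis [ 0.004 -0.003 -1.   ] need tool mm [0. 0. 0.]
F [  2.19 -10.05  23.32] q [-0.22 -0.03  1.89 -0.    1.28 -0.33]
```

View pics/c4.png

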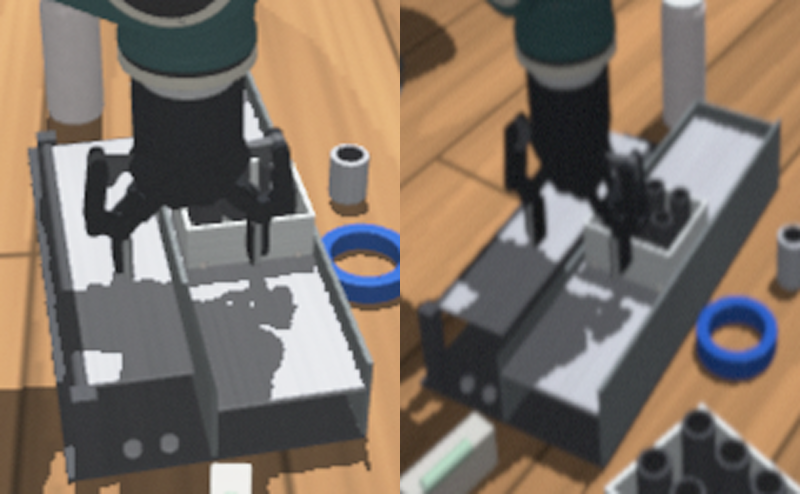

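carry_out(
  steps=[
    [1, [3, 0, 0], 0],
    [1, [5, 0, 0], 0],
    [1, [5, 0, 0], 0],
    [1, [5, 0, 0], 0],
    [1, [5, 0, 0], 0],
    [1, [5, 0, 0], 0],
    [1, [5, 0, 0], 0],
    [1, [5, 0, 0], 0],
    [1, [5, 0, 0], 0],
    [1, [5, 0, 0], 0],
  ],
)

```text
clock: 11.25
tool_pos: [0.5471, -0.0494, 0.0526]
ee_rot: [0.003, 0.666, 0.746, 0.0]
contact_force: [2.9, -14.3, 23.2]
grip_width: 0.0855
grip_force: 12.3
```

```bash
python3 q.py
```

```text
clk 11.25 chute [-58.6  46.9] z 52.6 head err -0.0003 zaxis [ 0.004 -0.003 -1.   ] need tool mm [-0. -0.  0.]
F [  2.92 -14.28  23.24] q [-0.14 -0.05  1.91 -0.    1.28 -0.25]
```

carry_out(
  steps=[
    [1, [4, 0, 0], 0],
    [1, [5, 0, 0], 0],
    [1, [5, 0, 0], 0],
    [1, [5, 0, 0], 0],
    [1, [5, 0, 0], 0],
    [1, [5, 0, 0], 0],
    [1, [5, 0, 0], 0],
  ],
)

```text
clock: 12.12
tool_pos: [0.5432, -0.0155, 0.0526]
ee_rot: [0.003, 0.666, 0.746, 0.0]
contact_force: [0.9, -10.0, 24.8]
grip_width: 0.0859
grip_force: 12.9
```

```bash
python3 v.py 5; python3 q.py
```

```text
clk 12.22 chute [-23.8  46.8] z 52.6 head err -0.0 zaxis [ 0.004 -0.002 -1.   ] need tool mm [0. 0. 0.]
F [ 0.69 -6.3  24.32] q [-0.07 -0.07  1.92 -0.    1.28 -0.19]
```

View pics/c5.png

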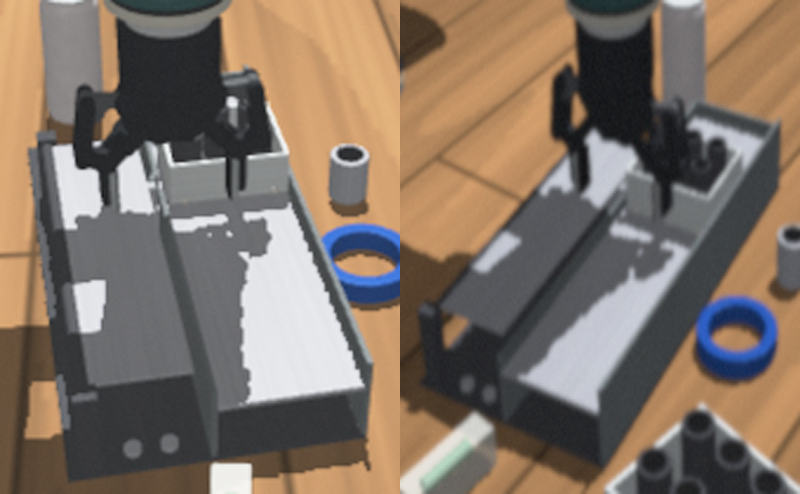

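carry_out(
  steps=[
    [1, [3, 0, 0], 0],
    [1, [5, 0, 0], 0],
    [1, [5, 0, 0], 0],
    [1, [5, 0, 0], 0],
    [1, [5, 0, 0], 0],
    [1, [5, 0, 0], 0],
    [1, [4, 0, 0], 0],
    [1, [2, 0, 0], 0],
    [1, [1, 0, 0], 0],
    [1, [0, 0, 0], 0],
    [1, [0, 0, 0], 0],
  ],
)

```text
clock: 13.6
tool_pos: [0.5393, 0.0194, 0.0526]
ee_rot: [0.002, 0.666, 0.746, 0.001]
contact_force: [1.9, -10.1, 25.6]
grip_width: 0.0854
grip_force: 12.9
```

```bash
python3 v.py 6; python3 q.py
```

```text
clk 13.7 chute [10.7 46.7] z 52.6 head err -0.0003 zaxis [ 0.004 -0.002 -1.   ] need tool mm [ 0.  0. -0.]
F [  1.06 -10.49  25.45] q [-0.01 -0.07  1.93 -0.    1.28 -0.12]
```

View pics/c6.png

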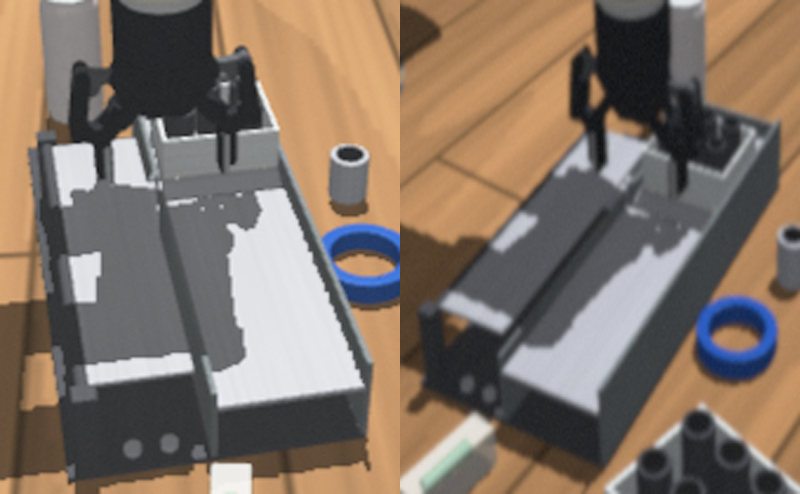

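```bash
python3 - <<'E'
from q import *
d=dict(np.load('pics/d6.npz'));s=dict(np.load('pics/s6.npz'))
for c,u0,fx,fy,P in((d,230,170/400,210/494,[(163,143),(278,127)]),(s,170,190/400,180/494,[(244,162),(312,182)])):
  for u,v in P: print(((plane(c,u0+u*fx,180+v*fy,.09)[:2]-t)@R*1e3).round(1))
E
```

```text
[18.5 47.7]
[ 24.5 -47.5]
[ 5.8 35.1]
[  9.9 -40.8]
```

carry_out(
  steps=[
    [1, [3, 0, 0], 0],
    [1, [4, 0, 0], 0],
    [1, [2, 0, 0], 0],
    [1, [1, 0, 0], 0],
    [1, [0, 0, 0], 0],
    [1, [-4, 0, 0], 0],
    [1, [-6, 0, 0], 0],
    [1, [-8, 0, 0], 0],
    [1, [-8, 0, 0], 0],
    [1, [-8, 0, 0], 0],
    [1, [-8, 0, 0], 0],
    [1, [-8, 0, 0], 0],
  ],
)

```text
clock: 15.2
tool_pos: [0.5435, -0.0181, 0.0525]
ee_rot: [0.001, 0.666, 0.746, 0.002]
contact_force: [-0.9, 11.0, 27.7]
grip_width: 0.0854
grip_force: 13.8
```

carry_out(
  steps=[
    [1, [-5, 0, 0], 0],
    [1, [0, 0, 0], 0],
    [1, [0, 0, 0], 0],
  ],
)

```text
clock: 15.58
tool_pos: [0.5442, -0.0239, 0.0525]
ee_rot: [0.001, 0.666, 0.746, 0.001]
contact_force: [-0.2, 4.0, 27.6]
grip_width: 0.0855
grip_force: 13.2
```

```bash
python3 v.py 7; python3 q.py
```

```text
clk 15.68 chute [-32.9  46.8] z 52.6 head err -0.0006 zaxis [ 0.004  0.    -1.   ] need tool mm [-0. -0. -0.]
F [-1.11  3.09 25.8 ] q [-0.09 -0.06  1.92  0.    1.28 -0.21]
```

View pics/c7.png

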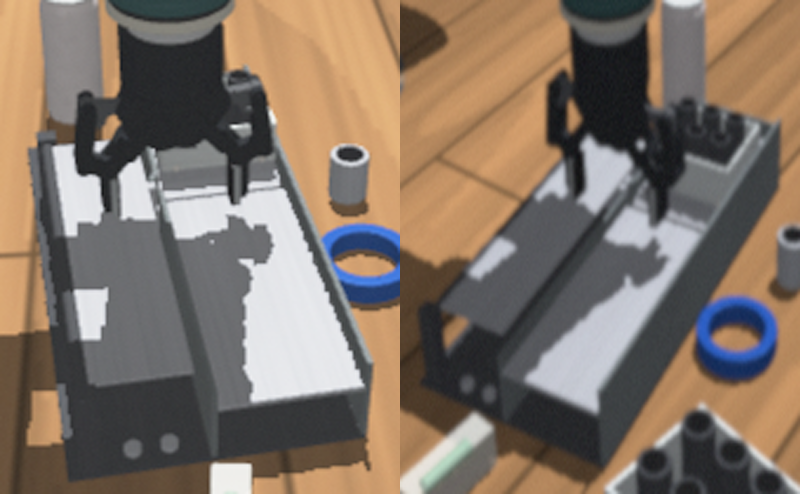

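The rack is clear past the slot and the finger is back in front of it. I'll now lift gently to let the gate close.

carry_out(
  steps=[
    [1, [0, 0, -4], 0],
    [1, [0, 0, -4], 0],
    [1, [0, 0, -4], 0],
    [1, [0, 0, -4], 0],
    [1, [0, 0, -5], 0],
    [1, [0, 0, -8], 0],
    [1, [0, 0, -15], 0],
    [1, [0, 0, -25], 0],
    [1, [0, 0, -30], 0],
    [1, [0, 0, -30], 0],
    [1, [0, 0, 0], 0],
    [1, [0, 0, 0], 0],
  ],
)

```text
clock: 17.18
tool_pos: [0.5426, -0.0241, 0.1787]
ee_rot: [0.0, 0.666, 0.746, 0.0]
contact_force: [-0.3, -0.3, 0.0]
grip_width: 0.0854
grip_force: 0.0
```

carry_out(
  steps=[
    [1, [-30, 0, -10], 0],
    [1, [-40, 0, 0], 0],
    [1, [-40, 0, 0], 0],
    [1, [-40, 0, 0], 0],
    [1, [-30, 0, 0], 0],
    [1, [0, 0, 0], 0],
    [1, [0, 0, 0], 0],
    [1, [0, 0, 0], 0],
  ],
)

```text
clock: 18.18
tool_pos: [0.5631, -0.2021, 0.1886]
ee_rot: [-0.0, 0.665, 0.747, -0.0]
contact_force: [0.3, 0.8, -0.2]
grip_width: 0.0851
grip_force: 0.0
```

```bash
python3 v.py 8; python3 q.py
```

```text
clk 18.27 chute [-212.2   48.3] z 188.9 head err 0.0004 zaxis [ 0.  0. -1.] need tool mm [-0. -0. -0.]
F [ 0.01 -0.12 -0.06] q [-0.39 -0.04  1.67  0.    1.51 -0.5 ]
```

View pics/c8.png

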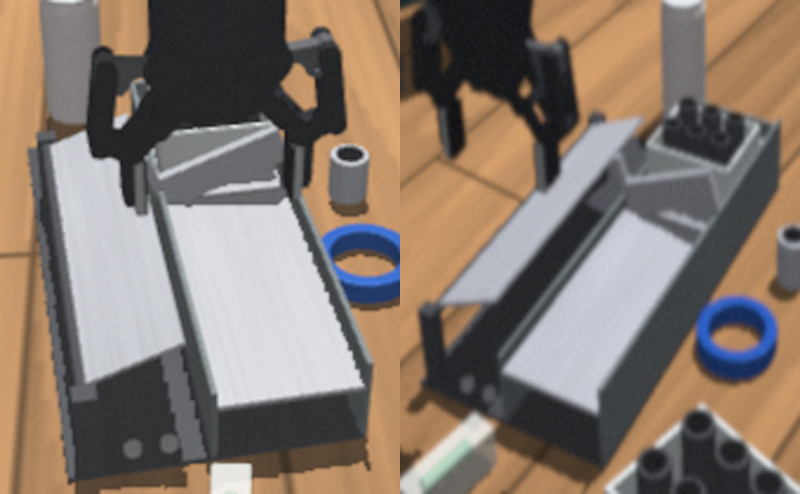

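The gate is shut behind the rack. The rack sits flat past the bar, the arm is clear, and the things around the chute haven't moved.

```bash
python3 -c "
from cell import robot
print(robot.job_done())"
```

```text
the job is handed in; nothing more can be done
None
```

I pushed the rack wholly past the gate, its centre about 70 mm beyond the bar, with the paddle held down throughout; the gate sprang shut behind it, and I handed the job in at about 18 s (no verdict was returned).

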